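Move a row of inspected couplings into the packing cradle, in order

TASK

The four small capped couplings on the aluminium stand were inspected from left to right, and they must be packed in that order. Move them into the wooden packing cradle, one lying fully down in each V pocket: the leftmost coupling (as seen from the robot) next to the cradle's upright steel end stop, then the second from the left, the third, and the rightmost last, at the handle end. Set each one down gently and leave all four released and at rest.

Things in the scene. Friction and masses are not known exactly. Their poses are not given: they have to be found in the camera images.
- coupling_a_center (a point): Centre of small capped coupling a: a dark rubber cylinder with a yellow cap on each end, 56 mm diameter over the caps, 77 mm long, about 0.31 kg. y runs along its axis, which lies level. The four (a to d) are alike; each lies on one V block at the start, in any order. Grasp from above, square across the cylinder (56 mm).
- coupling_b_center (a point): Centre of small capped coupling b: a dark rubber cylinder with a yellow cap on each end, 56 mm diameter over the caps, 77 mm long, about 0.31 kg. y runs along its axis, which lies level. The four (a to d) are alike; each lies on one V block at the start, in any order. Grasp from above, square across the cylinder (56 mm).
- coupling_c_center (a point): Centre of small capped coupling c: a dark rubber cylinder with a yellow cap on each end, 56 mm diameter over the caps, 77 mm long, about 0.31 kg. y runs along its axis, which lies level. The four (a to d) are alike; each lies on one V block at the start, in any order. Grasp from above, square across the cylinder (56 mm).
- coupling_d_center (a point): Centre of small capped coupling d: a dark rubber cylinder with a yellow cap on each end, 56 mm diameter over the caps, 77 mm long, about 0.31 kg. y runs along its axis, which lies level. The four (a to d) are alike; each lies on one V block at the start, in any order. Grasp from above, square across the cylinder (56 mm).
- v_block_1: V block 1: one of four alike grey blocks, fixed in a row on the aluminium stand, 90 mm apart. Coupling a lies on it at the start. Origin: middle of its underside, 32 mm above the bench; a seated coupling's axis is 41 mm above it. x along the coupling, y along the row to the robot's left, z up. 112 mm long (x), 50 mm wide (y): narrower than the coupling.
- v_block_2: V block 2: one of four alike grey blocks, fixed in a row on the aluminium stand, 90 mm apart. Coupling b lies on it at the start. Origin: middle of its underside, 32 mm above the bench; a seated coupling's axis is 41 mm above it. x along the coupling, y along the row to the robot's left, z up. 112 mm long (x), 50 mm wide (y): narrower than the coupling.
- v_block_3: V block 3: one of four alike grey blocks, fixed in a row on the aluminium stand, 90 mm apart. Coupling c lies on it at the start. Origin: middle of its underside, 32 mm above the bench; a seated coupling's axis is 41 mm above it. x along the coupling, y along the row to the robot's left, z up. 112 mm long (x), 50 mm wide (y): narrower than the coupling.
- v_block_4: V block 4: one of four alike grey blocks, fixed in a row on the aluminium stand, 90 mm apart. Coupling d lies on it at the start. Origin: middle of its underside, 32 mm above the bench; a seated coupling's axis is 41 mm above it. x along the coupling, y along the row to the robot's left, z up. 112 mm long (x), 50 mm wide (y): narrower than the coupling.
- packing_cradle: Fixed plywood tray 424 mm long (y, roughly to the left), 111 mm deep (x). Origin: middle of its underside, on the bench. V pockets along x at y = +135, +45, -45, -135 mm, their chocks 26 mm high, 25 mm each side of the pocket's middle. A seated coupling lies along x, midway between the side boards (95 mm apart, tops 44 mm above the bench), its axis 43 mm above the bench.
- end_stop: Bare upright steel plate at one end of the cradle: at y = +197 or -197 mm in the cradle's frame, 62 mm beyond the middle of the end pocket. 94 mm wide (x), 4 mm thick, its top 58 mm above the bench. Origin: middle of its foot, 12 mm above the bench; axes as the cradle's. The other end has a wooden batten with a dark bow handle, 50 mm high.
Things that resemble listed ones, but are neither listed nor needed, are in the scene too. What is shaped like the part that bears coupling_b_center but pink is not meant.

How it is judged:
By the outcome, as a careful person would: the job done as asked, in the order asked, and still so for the second after the job is handed in, with the robot touching nothing.
It also fails if it takes over 102 s, if anything falls off the work surface, if the arm or the gripper's body presses on something with over 40 N, if the wrist force passes 120 N, or if a joint passes its speed limit or range.

ROBOT

A 7-joint arm with a two-finger parallel gripper is mounted at the origin on a cart in front of the work surface, level with it; the furniture and walls round the work are solid. World frame = base frame: x ahead of the robot, y to its left, z up, the work surface at z = 0. Lengths are in m, angles in rad, forces in N, time in s.
With the tool pointing down it reaches from about 0.425 to 0.875 m from the base axis. Payload 4.7 kg.
Tool frame: the origin (TCP) lies on the centre line of the jaws, within the pads' length; the fingertips stand 11 mm ahead of it and the grasp point (between the pads) lies 8 mm behind it (env.tip_reach is the distance from the TCP to the fingertips, in m); z points along the fingers, y is the direction in which the jaws open and shut (so a half turn about z gives the same grasp; the last joint's range is limited). The gripper opens to 85 mm and grips with 20 to 120 N. Pads are 22 mm wide; open, the fingers measure 114 mm over their backs; the gripper's body (76 mm by 85 mm) begins 54 mm behind the grasp point. The pads swing forward as they close: fully open they stand 13 mm farther back than shut.
Start: joints at [-1.277, 0.321, -0.07, 1.45, 0.023, 1.371, -0.057], TCP at [0.18, 0.625, 0.242] pointing down, gripper open.
Joint ranges: [-2.86, 2.86], [-0.3, 2.09], [-1.38, 1.24], [0.06, 2.45], [-1.56, 4.7], [0.09, 2.05], [-2.69, 2.69]. Speed limits (rad/s): [2.57, 2.57, 3.14, 3.14, 3.14, 3.14, 3.14].

INTERFACE

Orientations are given as a 3x3 rotation matrix whose columns are the frame's x, y, z axes.
In Python, from bench import env gives the robot as it stands. The module is installed in compiled form; this text tells all that it offers.
- The arm moves only by the tool servo_tool, never from a script. Its argument "moves" is a list that holds one entry, the list of rows, each a list of 6 numbers: the shift along the tool's x, y, z in mm, then the turn, a rotation vector about the tool's x, y, z in degrees. A call has 1 to 20 rows; each row shifts and turns the commanded pose from where the row before left it, along the tool's axes as they then stand; what a row does not reach is not made up. A row lasts 1/12 s, in which the tool goes at most 41.7 mm and 7.16 degrees, less where a joint would pass 70% of its speed; a pose out of reach is approached as far as the arm can. A call is refused whole if a number of a shift passes 41.7 or a number of a turn 7.16, either way. A call with a gripper value outside its range is refused whole. "claw" is the opening, from 0 (shut) to 1 (fully open), set as the call begins (left out, the last holds). The fingers move at their own pace and stop on an object; the grip force is fixed at half the most. Time passes only in rows, so rows that do not move let the fingers close. It gives the time, the measured TCP pose, the force and the opening at its end, in the units of the state.
- env.state(): the state, without advancing time (a new reading comes with each control period).
- env.read_camera(name): name is "side" or "top" or "wrist"; returns (picture, depth): 420x560x3 uint8, red, green, blue; 420x560 float32, m along the optical axis (not along the pixel's ray), 0 where there is no reading.
- env.camera_info(name): a dict with "fx", "fy", "cx", "cy" (pixels), "R" (3x3) and "t" (3): a world point X has camera coordinates R X + t; the wrist camera has in their place "tool_from_camera" (4x4, takes a point from camera to tool coordinates, whose origin is the TCP and whose axes are the flange's). Camera axes: x right, y down, z forward; pixel columns grow to the right and rows downward; lengths in m; the calibration is good to about 2 mm. A picture is of the moment at which its call begins: read the wrist's pose just before it. camera_info takes no time and is no camera call.
- env.sign_off(): hands the job in, once; it reports no verdict.
The state is a dict: "time": time; "joints": joint angles; "joint_velocities": joint speeds; "tau": joint torques, N m; "tool_pos": TCP position; "tool_rot": TCP orientation; "wrist_force": force on the tool from outside, world axes, zero at the start; "torque": the same for the moment, N m; "width": finger opening in m.
Only numpy, scipy, OpenCV 4.12 (cv2) and the standard library are available. Lean on these libraries where they do the work, as an engineer would, in place of code of your own. Each camera call takes 0.05 s, during which the arm holds its last target.

## Working session

There is one attempt and no reset: what is moved stays moved. The work goes in short steps, Python scripts to look and compute and a tool call to move; the robot and the scene stay as the last step left them, time stands still between calls to the robot, and variables do not carry over. Pictures are saved under pics/ and viewed, and the job is handed in when it is done.

Besides the shell and the picture viewer there is one more tool, called after "Emit:" by a JSON object that holds its "method" and its "body", one argument or row to a line. servo_tool: Moves the arm, as the interface text tells. Its arguments: {"type":"object","properties":{"moves":{"type":"array"},"claw":{"type":"number"}},"required":["moves"]}

```bash
mkdir -p pics; ls
python3 - <<'E'
from bench import env
import cv2,numpy as np
s=env.state()
for k in s: print(k,np.round(s[k],4).tolist())
print(env.tip_reach)
for n in ["top","side"]:
    p,d=env.read_camera(n); cv2.imwrite(f"pics/{n}0.png",p[:,:,::-1]); np.save(f"{n}0.npy",d); np.save(f"{n}0rgb.npy",p)
    print(n,env.camera_info(n))
print(env.camera_info("wrist"))
E
```

```text
pics
time 0.0
joints [-1.2769, 0.3218, -0.0701, 1.4517, 0.0226, 1.3708, -0.0569]
joint_velocities [0.002, -0.0017, -0.001, -0.0026, 0.002, -0.001, 0.0006]
tau [0.0006, -49.3587, -0.382, -31.4337, 0.0129, 0.0115, 0.0]
tool_pos [0.1794, 0.6242, 0.2412]
tool_rot [[-0.9611, 0.2761, -0.0004], [0.2761, 0.9611, -0.0019], [-0.0001, -0.0019, -1.0]]
wrist_force [-0.2954, -0.0201, 0.3264]
torque [-0.0027, -0.0309, -0.004]
width 0.0858
0.011
top {'fx': 446.56747155295176, 'fy': 446.56747155295176, 'cx': 281.10581971294005, 'cy': 211.2862556778216, 'R': array([[ 0.01391056, -0.99986628, -0.00859812],
       [-0.99119605, -0.01265659, -0.13179609],
       [ 0.13166964,  0.01035578, -0.99123956]]), 't': array([0.0041314 , 0.58862444, 0.94257439])}
side {'fx': 478.21433564772894, 'fy': 478.21433564772894, 'cx': 277.09044893393116, 'cy': 214.26994658087466, 'R': array([[ 0.91829103, -0.39504758, -0.02605743],
       [-0.15037055, -0.28713822, -0.94601287],
       [ 0.36623801,  0.8726334 , -0.32307997]]), 't': array([-0.49564671,  0.17720277,  0.90238015])}
{'fx': 297.3144739470733, 'fy': 297.3144739470733, 'cx': 282.99848990084206, 'cy': 213.6433962830359, 'tool_from_camera': array([[-4.26147083e-04, -9.61544533e-01, -2.74648739e-01,
         7.08980313e-02],
       [ 9.99999668e-01, -2.18808656e-04, -7.85558586e-04,
        -4.16607208e-04],
       [ 6.95254042e-04, -2.74648982e-01,  9.61544306e-01,
        -1.32268993e-01],
       [ 0.00000000e+00,  0.00000000e+00,  0.00000000e+00,
         1.00000000e+00]])}
```

View pics/top0.png

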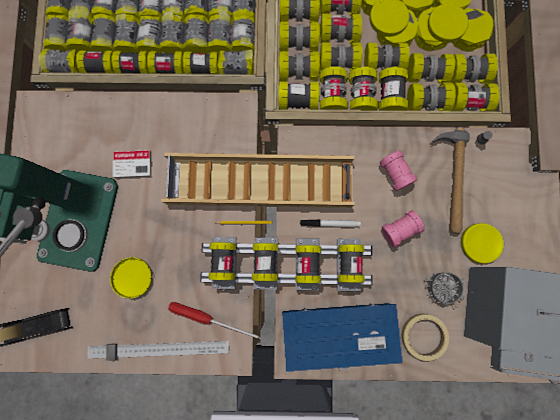

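View pics/side0.png

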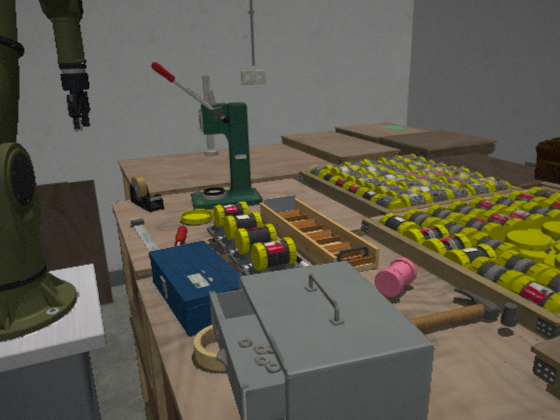

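The top view shows the four couplings at about (223,262), (265,262), (308,262) and (351,262). The cradle lies at (165–353, 153–207), with the steel plate on its left at (173,178) and the handle on its right at (347,178). Next I'll measure both.

```bash
cat > h.py <<'E'
import numpy as np,cv2
from bench import env
def cloud(n,d):
    c=env.camera_info(n); v,u=np.mgrid[:d.shape[0],:d.shape[1]]
    P=np.stack([(u-c['cx'])/c['fx']*d,(v-c['cy'])/c['fy']*d,d],-1)
    return (P-c['t'])@c['R']   # R^T (P-t)
def proj(n,X):
    c=env.camera_info(n); q=np.atleast_2d(X)@c['R'].T+c['t']
    return np.c_[q[:,0]/q[:,2]*c['fx']+c['cx'],q[:,1]/q[:,2]*c['fy']+c['cy']]
def ray(n,uv,z):
    c=env.camera_info(n); uv=np.atleast_2d(uv).astype(float)
    r=np.c_[(uv[:,0]-c['cx'])/c['fx'],(uv[:,1]-c['cy'])/c['fy'],np.ones(len(uv))]@c['R']
    o=-c['R'].T@c['t']; return o+r*((z-o[2])/r[:,2])[:,None]
E
python3 - <<'E'
from h import *
p=np.load('top0rgb.npy');d=np.load('top0.npy');W=cloud('top',d)
print('bench z',np.median(W[220:235,130:190,2]), np.median(W[300:,260:280,2]))
hsv=cv2.cvtColor(p,cv2.COLOR_RGB2HSV)
m=cv2.inRange(hsv,(22,120,80),(36,255,255)); 
n,l,st,ce=cv2.connectedComponentsWithStats(m)
for i in range(1,n):
    if st[i,4]>80 and 225<ce[i,1]<300 and 190<ce[i,0]<380:
        q=W[l==i]; top=np.percentile(q[:,2],95); print(st[i],ce[i].round(1),q.min(0).round(3),q.max(0).round(3),np.median(q,0).round(3))
# coupling ROI
for u in (223,265,308,351):
    R=W[235:292,u-18:u+18].reshape(-1,3); R=R[R[:,2]>0.088]
    print(u,len(R),R.min(0).round(4),R.max(0).round(4),R.mean(0).round(4))
# cradle side-board tops
cr=W[145:215,155:365]; sel=(abs(cr[...,2]-.044)<.004)
vis=cv2.resize(p[140:300,150:380],None,fx=3.4,fy=3.4,interpolation=cv2.INTER_CUBIC)
cv2.imwrite('pics/topzoom.png',vis[:,:,::-1])
hm=np.clip(W[140:300,150:380,2]*2500,0,255).astype(np.uint8)
cv2.imwrite('pics/hz.png',cv2.resize(hm,None,fx=3.4,fy=3.4,interpolation=cv2.INTER_NEAREST))
E
```

```text
bench z -0.0004890918558535613 -0.4583421499450857
[210 242  26   8 186] [222.3 245.6] [0.501 0.107 0.001] [0.521 0.168 0.103] [0.508 0.131 0.096]
[253 243  25   8 174] [264.9 246.4] [0.5   0.019 0.081] [0.515 0.069 0.105] [0.508 0.043 0.097]
[295 245  26   8 182] [308.  248.4] [ 0.498 -0.07   0.033] [ 0.512 -0.019  0.103] [ 0.506 -0.045  0.097]
[339 244  26   8 183] [350.9 247.9] [ 0.501 -0.161  0.042] [ 0.519 -0.11   0.103] [ 0.507 -0.132  0.097]
[208 272  26   8 176] [220.9 275.9] [0.44  0.108 0.003] [0.454 0.17  0.103] [0.447 0.131 0.097]
[252 273  26   8 179] [263.9 276.9] [0.439 0.018 0.024] [0.454 0.072 0.104] [0.446 0.044 0.097]
[295 275  26   8 177] [307.5 278.9] [ 0.437 -0.07   0.031] [ 0.451 -0.019  0.104] [ 0.443 -0.043  0.097]
[338 275  27   8 196] [350.9 278.3] [ 0.438 -0.161  0.068] [ 0.453 -0.109  0.103] [ 0.446 -0.132  0.096]
223 730 [0.4386 0.0018 0.0881] [0.5159 0.1571 1.0119] [0.4769 0.1319 0.099 ]
265 717 [0.438  0.0018 0.088 ] [0.5154 0.0671 1.0119] [0.4767 0.0432 0.102 ]
308 742 [ 0.435  -0.0679  0.088 ] [0.5124 0.0018 1.0119] [ 0.4734 -0.0452  0.1052]
351 742 [ 0.4381 -0.1598  0.088 ] [0.5137 0.0018 1.0119] [ 0.4753 -0.1328  0.1125]
```

Run:
```python
from h import *
d=np.load('top0.npy');W=cloud('top',d)
a=W[145:215,155:365]
for u in (170,175,200,225,260,300,330,350):
    print(u,[ (v,)+tuple((W[v,u]*1000).round().astype(int)) for v in list(range(150,162,2))+list(range(196,212,2))])
print([(u,)+tuple((W[180,u]*1000).round().astype(int)) for u in range(160,362,2)])
```

```text
170 [(150, np.int64(735), np.int64(274), np.int64(0)), (152, np.int64(731), np.int64(274), np.int64(-4)), (154, np.int64(714), np.int64(262), np.int64(43)), (156, np.int64(705), np.int64(258), np.int64(58)), (158, np.int64(701), np.int64(258), np.int64(56)), (160, np.int64(697), np.int64(258), np.int64(54)), (196, np.int64(619), np.int64(258), np.int64(39)), (198, np.int64(615), np.int64(258), np.int64(39)), (200, np.int64(610), np.int64(256), np.int64(44)), (202, np.int64(606), np.int64(258), np.int64(39)), (204, np.int64(606), np.int64(265), np.int64(10)), (206, np.int64(603), np.int64(267), np.int64(1)), (208, np.int64(598), np.int64(268), np.int64(-3)), (210, np.int64(593), np.int64(267), np.int64(1))]
175 [(150, np.int64(735), np.int64(262), np.int64(-1)), (152, np.int64(730), np.int64(262), np.int64(-2)), (154, np.int64(714), np.int64(250), np.int64(43)), (156, np.int64(709), np.int64(250), np.int64(45)), (158, np.int64(710), np.int64(255), np.int64(23)), (160, np.int64(707), np.int64(257), np.int64(16)), (196, np.int64(623), np.int64(253), np.int64(16)), (198, np.int64(619), n
[... 9078 characters left out ...]
int64(-107), np.int64(16)), (336, np.int64(666), np.int64(-112), np.int64(12)), (338, np.int64(665), np.int64(-116), np.int64(13)), (340, np.int64(666), np.int64(-121), np.int64(13)), (342, np.int64(663), np.int64(-123), np.int64(28)), (344, np.int64(663), np.int64(-128), np.int64(26)), (346, np.int64(663), np.int64(-132), np.int64(28)), (348, np.int64(658), np.int64(-133), np.int64(52)), (350, np.int64(663), np.int64(-142), np.int64(25)), (352, np.int64(666), np.int64(-148), np.int64(11)), (354, np.int64(668), np.int64(-154), np.int64(1)), (356, np.int64(669), np.int64(-159), np.int64(-2)), (358, np.int64(669), np.int64(-164), np.int64(0)), (360, np.int64(668), np.int64(-168), np.int64(1))]
```

View pics/topzoom.png

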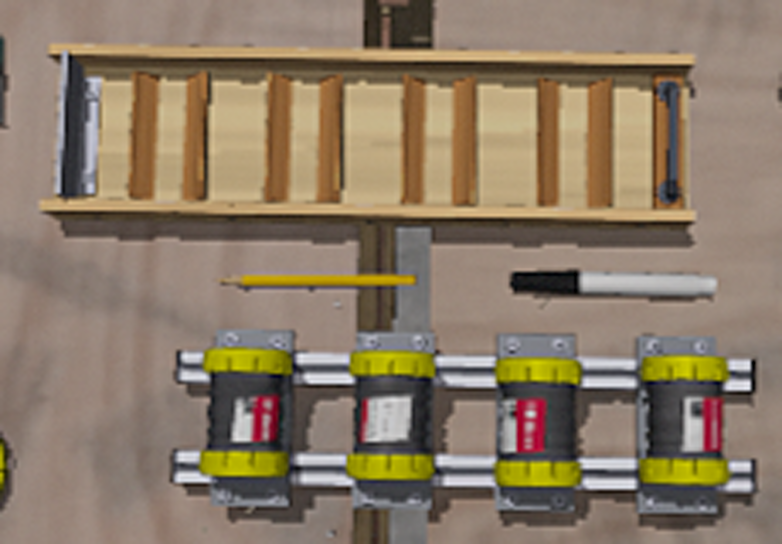

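View pics/hz.png

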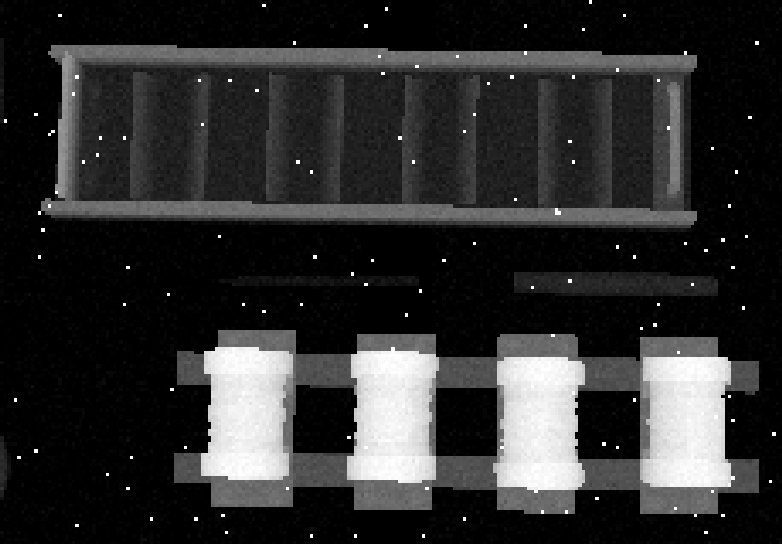

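Plate at image left is the steel stop (y≈+0.258) and the handle is on the right, so leftmost → leftmost pocket. Next: fit the axes and the cradle frame.

Run:
```python
from h import *
from scipy.optimize import least_squares
d=np.load('top0.npy');p=np.load('top0rgb.npy');W=cloud('top',d)
hsv=cv2.cvtColor(p,cv2.COLOR_RGB2HSV); m=cv2.inRange(hsv,(22,120,80),(36,255,255))>0
for u,y0 in ((223,.13),(265,.044),(308,-.044),(351,-.132)):
    S=np.zeros_like(m);S[236:292,u-18:u+18]=1
    Q=W[m&S]; Q=Q[(Q[:,2]>.08)&(Q[:,2]<.11)&(abs(Q[:,1]-y0)<.04)]
    xm=(np.percentile(Q[:,0],1)+np.percentile(Q[:,0],99))/2
    f=lambda a: np.hypot((Q[:,1]-a[0]-a[2]*(Q[:,0]-xm)),Q[:,2]-a[1])-.028
    r=least_squares(f,[y0,.073,0],loss='soft_l1',f_scale=.002)
    print('coupling',u,'x',round(xm,4),'len',np.ptp(np.percentile(Q[:,0],[1,99])).round(4),'y,z,slope',r.x.round(4),'rms',np.sqrt(np.mean(r.fun**2)).round(4))
S=np.zeros(d.shape,bool);S[148:214,155:362]=1
B=S&(abs(W[...,2]-.044)<.005)
Q=W[B]; 
front=Q[(Q[:,0]<.614)&(Q[:,0]>.595)]; back=Q[(Q[:,0]>.702)&(Q[:,0]<.72)]
for n,b in(('front',front),('back',back)):
    c=np.polyfit(b[:,1],b[:,0],1); print(n,len(b),'slope',c[0].round(4),'x at y=.06',np.polyval(c,.06).round(4),'y range',np.percentile(b[:,1],[.5,99.5]).round(4))
# chock peaks along several rows
for v in (168,176,184,192):
    r=W[v]; print(v,[ (round(float(r[u,1]),3)) for u in range(180,346) if .0245<r[u,2]<.031 and r[u,1]>-.13])
# plate top
P=W[S&(abs(W[...,2]-.058)<.003)]; P=P[P[:,1]>.2]; print('plate',P.mean(0).round(4),P.min(0).round(3),P.max(0).round(3))
```

```text
coupling 223 x 0.4782 len 0.0753 y,z,slope [0.1339 0.0721 0.0179] rms 0.0015
coupling 265 x 0.4774 len 0.0753 y,z,slope [ 0.0437  0.0723 -0.0047] rms 0.0015
coupling 308 x 0.4745 len 0.0753 y,z,slope [-0.0465  0.072   0.0015] rms 0.0015
coupling 351 x 0.4759 len 0.075 y,z,slope [-0.1361  0.072   0.0058] rms 0.0014
front 732 slope 0.0044 x at y=.06 0.6087 y range [-0.1453  0.2723]
back 745 slope 0.005 x at y=.06 0.7114 y range [-0.1467  0.272 ]
168 [0.219, 0.179, 0.177, 0.129, 0.088, 0.086, 0.084, 0.041, 0.038, -0.004, -0.007, -0.047, -0.049, -0.092, -0.126, -0.128]
176 [0.221, 0.181, 0.131, 0.128, 0.085, -0.002, -0.005, -0.047, -0.049, -0.094, -0.124, -0.126, -0.128]
184 [0.223, 0.22, 0.218, 0.175, 0.133, 0.042, 0.038, -0.005, -0.047, -0.05, -0.092, -0.094, -0.124, -0.125]
192 [0.221, 0.22, 0.177, 0.174, 0.132, 0.125, 0.085, 0.04, 0.038, -0.003, -0.005, -0.047, -0.05, -0.052, -0.094, -0.124, -0.126, -0.128]
plate [0.6612 0.2596 0.0579] [0.614 0.257 0.055] [0.707 0.262 0.061]
```

Fits agree with the geometry (90.2 mm pitch, z≈0.072, pockets 90 mm apart). Now I'll swing over coupling 1.

Emit:
{"method": "servo_tool", "body": {
  "moves": [
    [[0,0,0,0,0,-5.34],[0,0,0,0,0,-5.34],[0,0,0,0,0,-5.34],[-20,-32.5,2,0,0,0],[-20,-32.5,2,0,0,0],[-20,-32.5,2,0,0,0],[-20,-32.5,2,0,0,0],[-20,-32.5,2,0,0,0],[-20,-32.5,2,0,0,0],[-20,-32.5,2,0,0,0],[-20,-32.5,2,0,0,0],[-20,-32.5,2,0,0,0],[-20,-32.5,2,0,0,0],[-20,-32.5,2,0,0,0],[-20,-32.5,2,0,0,0],[-20,-32.5,2,0,0,0],[-20,-32.5,2,0,0,0],[-19,-35,3,0,0,0],[0,0,0,0,0,0],[0,0,0,0,0,0]]
  ],
  "claw": 0.82
}}

```text
time: 1.77
tool_pos: [0.479, 0.132, 0.2109]
tool_rot: [[-1.0, 0.006, -0.001], [0.006, 1.0, -0.001], [0.001, -0.001, -1.0]]
wrist_force: [-0.4, -0.5, -0.0]
width: 0.0702
```

```bash
cat >> h.py <<'E'
def wrist(name):
    s=env.state(); p,d=env.read_camera('wrist'); cv2.imwrite(f'pics/{name}.png',p[:,:,::-1])
    c=env.camera_info('wrist'); v,u=np.mgrid[:d.shape[0],:d.shape[1]]
    P=np.stack([(u-c['cx'])/c['fx']*d,(v-c['cy'])/c['fy']*d,d],-1)
    T=c['tool_from_camera']; P=P@T[:3,:3].T+T[:3,3]
    W=P@np.array(s['tool_rot']).T+np.array(s['tool_pos']); W[d==0]=np.nan
    return s,p,W
E
python3 - <<'E'
from h import *
from scipy.optimize import least_squares
s,p,W=wrist('w1'); print(s['tool_pos'],s['joints'])
hsv=cv2.cvtColor(p,cv2.COLOR_RGB2HSV); m=cv2.inRange(hsv,(22,120,60),(36,255,255))>0
for y0 in (.134,.044):
    Q=W[m]; Q=Q[(Q[:,2]>.075)&(Q[:,2]<.115)&(abs(Q[:,1]-y0)<.035)&(abs(Q[:,0]-.477)<.05)]
    if len(Q)<50: continue
    xm=Q[:,0].min()/2+Q[:,0].max()/2
    f=lambda a: np.hypot((Q[:,1]-a[0]-a[2]*(Q[:,0]-xm)),Q[:,2]-a[1])-.028
    r=least_squares(f,[y0,.073,0],loss='soft_l1',f_scale=.002)
    print(len(Q),xm.round(4),np.percentile(Q[:,0],[1,99]).round(4),r.x.round(4))
E
```

```text
[0.47899567 0.13195028 0.21088095] [-0.67408309  0.00632726  0.35497973  1.87687092 -0.00204737  1.25968342
  1.24628287]
1978 0.4754 [0.4374 0.5129] [0.1345 0.072  0.0125]
2012 0.475 [0.4369 0.5126] [ 0.0441  0.0723 -0.0052]
```

View pics/w1.png

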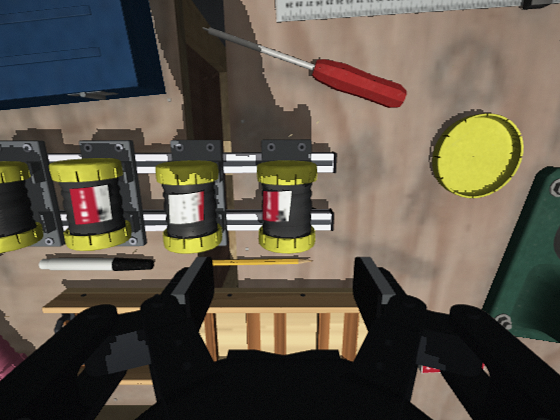

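Wrist view: coupling 1 at (287,207) lies between the finger lines; its fit (0.4755, 0.1345, 0.072) agrees with the top view within 3 mm. Descending.

Emit:
{"method": "servo_tool", "body": {
  "moves": [
    [[3,2.3,20,0,0,0],[0,0,30,0,0,0],[0,0,30,0,0,0],[0,0,25,0,0,0],[0,0,18,0,0,0],[0,0,12,0,0,0],[0,0,6,0,0,0],[0,0,0,0,0,0],[0,0,0,0,0,0]]
  ]
}}

```text
time: 2.57
tool_pos: [0.4753, 0.1381, 0.0706]
tool_rot: [[-1.0, -0.002, 0.0], [-0.002, 1.0, 0.0], [-0.0, 0.0, -1.0]]
wrist_force: [-0.4, 0.8, 0.2]
width: 0.07
```

Emit:
{"method": "servo_tool", "body": {
  "moves": [
    [[0,0,0,0,0,0],[0,0,0,0,0,0],[0,0,0,0,0,0],[0,0,0,0,0,0],[0,0,0,0,0,0],[0,0,0,0,0,0]]
  ],
  "claw": 0
}}

```text
time: 3.07
tool_pos: [0.4764, 0.1352, 0.0722]
tool_rot: [[-1.0, 0.001, 0.002], [0.001, 1.0, -0.001], [-0.002, -0.001, -1.0]]
wrist_force: [-1.9, -5.5, 6.4]
width: 0.0544
```

Emit:
{"method": "servo_tool", "body": {
  "moves": [
    [[0,0,0,0,0,0],[0,0,0,0,0,0],[0,0,-5,0,0,0],[0,0,-15,0,0,0],[0,0,-20,0,0,0],[0,0,-20,0,0,0],[-18,6,0,0,0,0],[-25,9,0,0,0,0],[-25,9,0,0,0,0],[-25,9,0,0,0,0],[-25,9,0,0,0,0],[-25,9,0,0,0,0],[-25,8,0,0,0,0],[-17,4.5,0,0,0,0],[0,0,0,0,0,0],[0,0,0,0,0,0],[0,0,0,0,0,0]]
  ]
}}

```text
time: 4.48
tool_pos: [0.6596, 0.2006, 0.1302]
tool_rot: [[-1.0, -0.0, -0.001], [-0.0, 1.0, 0.0], [0.001, 0.0, -1.0]]
wrist_force: [0.7, 0.2, -3.0]
width: 0.0545
```

Run:
```python
from h import *
s,p,W=wrist('w2'); print(np.round(s['tool_pos'],4),s['width'])
m=abs(W[...,2]-.044)<.006
Q=W[m]
for lo,hi in((.595,.62),(.7,.725)):
    b=Q[(Q[:,0]>lo)&(Q[:,0]<hi)]
    if len(b)>30: print(len(b),np.median(b,0).round(4),np.polyfit(b[:,1],b[:,0],1).round(4))
P=W[(abs(W[...,2]-.058)<.003)];P=P[(P[:,1]>.24)&(P[:,1]<.28)&(P[:,0]>.6)]; print(len(P),np.median(P,0) if len(P) else '')
# coupling in hand
hsv=cv2.cvtColor(p,cv2.COLOR_RGB2HSV); y=(cv2.inRange(hsv,(22,120,40),(36,255,255))>0)&(abs(W[...,0]-s['tool_pos'][0])<.06)&(abs(W[...,1]-s['tool_pos'][1])<.05)&(W[...,2]>.09)
print(y.sum(),np.percentile(W[y],[1,50,99],axis=0).round(4))
```

```text
[0.6596 0.2006 0.1302] 0.05450986213248933
4531 [0.6081 0.1363 0.0445] [0.0064 0.6072]
2328 [0.7087 0.048  0.0442] [0.0068 0.709 ]
632 [0.6471308  0.26033426 0.05825102]
7296 [[0.6208 0.1745 0.1106]
 [0.6246 0.2    0.1505]
 [0.6902 0.2258 0.1588]]
```

View pics/w2.png

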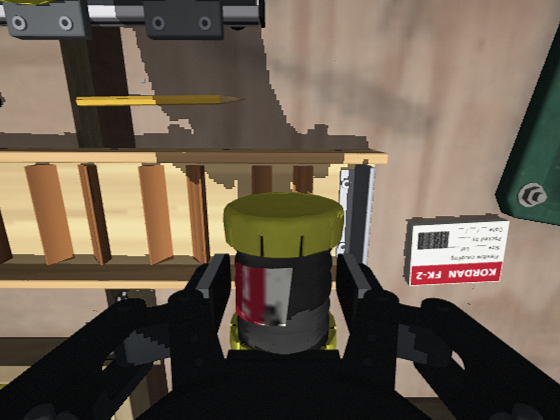

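Wrist view: coupling 1 is held level (283,270), the plate is at (357,215) to its right, and it sits over the end pocket. Lowering.

Emit:
{"method": "servo_tool", "body": {
  "moves": [
    [[-1,-1.5,15,0,0,0],[0,0,25,0,0,0],[0,0,22,0,0,0],[0,0,12,0,0,0],[0,0,6,0,0,0],[0,0,3,0,0,0],[0,0,0,0,0,0],[0,0,0,0,0,0]]
  ]
}}

```text
time: 5.2
tool_pos: [0.6623, 0.1992, 0.0488]
tool_rot: [[-1.0, 0.0, 0.002], [0.0, 1.0, 0.001], [-0.002, 0.001, -1.0]]
wrist_force: [-0.6, -0.2, -2.2]
width: 0.0543
```

Emit:
{"method": "servo_tool", "body": {
  "moves": [
    [[0,0,1,0,0,0],[0,0,1,0,0,0],[0,0,1,0,0,0],[0,0,0,0,0,0]]
  ]
}}

```text
time: 5.53
tool_pos: [0.6615, 0.199, 0.0445]
tool_rot: [[-1.0, 0.0, 0.0], [0.0, 1.0, 0.0], [-0.0, 0.0, -1.0]]
wrist_force: [0.5, -0.1, -2.9]
width: 0.0538
```

Still carrying the weight, no contact yet.

Emit:
{"method": "servo_tool", "body": {
  "moves": [
    [[0,0,1,0,0,0],[0,0,0.5,0,0,0],[0,0,0,0,0,0]]
  ]
}}

```text
time: 5.78
tool_pos: [0.6615, 0.1991, 0.0428]
tool_rot: [[-1.0, 0.0, 0.0], [0.0, 1.0, 0.0], [-0.0, 0.0, -1.0]]
wrist_force: [1.3, 1.1, -3.1]
width: 0.0541
```

Emit:
{"method": "servo_tool", "body": {
  "moves": [
    [[0,0,0.7,0,0,0],[0,0,0,0,0,0],[0,0,0,0,0,0]]
  ]
}}

```text
time: 6.03
tool_pos: [0.6617, 0.1994, 0.0425]
tool_rot: [[-1.0, -0.0, 0.001], [-0.0, 1.0, 0.001], [-0.001, 0.001, -1.0]]
wrist_force: [-0.1, 1.7, -1.4]
width: 0.0539
```

Emit:
{"method": "servo_tool", "body": {
  "moves": [
    [[0,0,0.7,0,0,0],[0,0,0,0,0,0],[0,0,0,0,0,0]]
  ]
}}

```text
time: 6.28
tool_pos: [0.6617, 0.1995, 0.0424]
tool_rot: [[-1.0, -0.0, 0.001], [-0.0, 1.0, 0.001], [-0.001, 0.001, -1.0]]
wrist_force: [-1.7, 0.5, 4.5]
width: 0.0537
```

Emit:
{"method": "servo_tool", "body": {
  "moves": [
    [[0,0,0,0,0,0],[0,0,0,0,0,0],[0,0,0,0,0,0],[0,0,0,0,0,0]]
  ],
  "claw": 0.8
}}

```text
time: 6.62
tool_pos: [0.6615, 0.1984, 0.0411]
tool_rot: [[-1.0, 0.001, -0.0], [0.001, 1.0, -0.001], [0.0, -0.001, -1.0]]
wrist_force: [0.7, 0.3, -0.2]
width: 0.0684
```

Emit:
{"method": "servo_tool", "body": {
  "moves": [
    [[0,0,-8,0,0,0],[0,0,-25,0,0,0],[0,0,-38,0,0,0],[0,0,-38,0,0,0],[12,-10,0,0,0,0],[24,-20,0,0,0,0],[25,-21,0,0,0,0],[25,-21,0,0,0,0],[25,-21,0,0,0,0],[25,-21,0,0,0,0],[25,-20,0,0,0,0],[16,-14,0,0,0,0],[8.5,-6.2,0,0,0,0],[0,0,0,0,0,0],[0,0,0,0,0,0]]
  ]
}}

```text
time: 7.87
tool_pos: [0.4768, 0.0454, 0.1512]
tool_rot: [[-1.0, 0.0, 0.002], [0.0, 1.0, 0.001], [-0.002, 0.001, -1.0]]
wrist_force: [-0.1, 0.8, 0.4]
width: 0.0683
```

```bash
cat > chk.py <<'E'
from h import *
from scipy.optimize import least_squares
import sys
p,d=env.read_camera('top'); cv2.imwrite(f'pics/{sys.argv[1]}.png',p[:,:,::-1]); W=cloud('top',d)
m=cv2.inRange(cv2.cvtColor(p,cv2.COLOR_RGB2HSV),(22,120,60),(36,255,255))>0
for x0,y0,z0 in [(.66,y,.043) for y in(.1985,.1085,.0185,-.0715)]+[(.476,y,.072) for y in(.134,.044,-.046,-.136)]:
    Q=W[m]; Q=Q[(Q[:,2]>z0+.008)&(Q[:,2]<z0+.04)&(abs(Q[:,1]-y0)<.035)&(abs(Q[:,0]-x0)<.06)]
    if len(Q)<80: continue
    a=np.percentile(Q[:,0],[1,99]); xm=a.mean()
    f=lambda a: np.hypot((Q[:,1]-a[0]-a[2]*(Q[:,0]-xm)),Q[:,2]-a[1]-a[3]*(Q[:,0]-xm))-.028
    r=least_squares(f,[y0,z0,0,0],loss='soft_l1',f_scale=.002)
    print((x0,y0),len(Q),'x',xm.round(4),'len',np.ptp(a).round(4),'y z yaw pitch',r.x.round(4))
E
python3 chk.py t1
```

```text
(0.66, 0.1985) 332 x 0.6618 len 0.0757 y z yaw pitch [0.1983 0.0418 0.0117 0.0098]
(0.476, -0.046) 354 x 0.4745 len 0.0753 y z yaw pitch [-0.0464  0.072   0.0041 -0.0094]
(0.476, -0.136) 351 x 0.476 len 0.0751 y z yaw pitch [-0.1364  0.0721  0.0018  0.006 ]
```

View pics/t1.png

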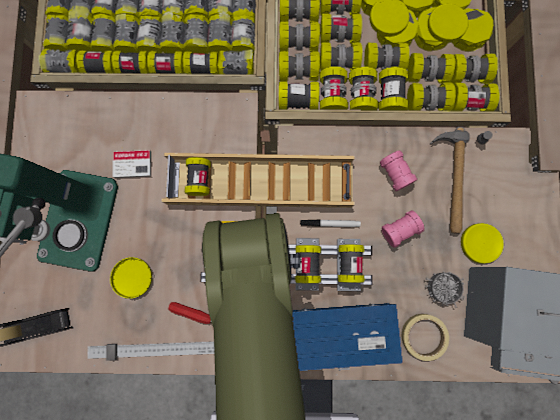

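Coupling 1 is seated by the plate at (198,176): y 0.198, z 0.042. Picking coupling 2.

Emit:
{"method": "servo_tool", "body": {
  "moves": [
    [[1,-1,15,0,0,0],[0,0,25,0,0,0],[0,0,20,0,0,0],[0,0,12,0,0,0],[0,0,6,0,0,0],[0,0,2,0,0,0],[0,0,0,0,0,0]]
  ]
}}

```text
time: 8.5
tool_pos: [0.4756, 0.0443, 0.0703]
tool_rot: [[-1.0, -0.001, -0.0], [-0.001, 1.0, -0.001], [0.0, -0.001, -1.0]]
wrist_force: [-0.4, -0.0, 0.2]
width: 0.0684
```

Emit:
{"method": "servo_tool", "body": {
  "moves": [
    [[0,0,0,0,0,0],[0,0,0,0,0,0],[0,0,0,0,0,0],[0,0,0,0,0,0],[0,0,0,0,0,0],[0,0,0,0,0,0],[0,0,0,0,0,0]]
  ],
  "claw": 0
}}

```text
time: 9.08
tool_pos: [0.4761, 0.045, 0.0719]
tool_rot: [[-1.0, -0.0, 0.003], [-0.0, 1.0, 0.002], [-0.003, 0.002, -1.0]]
wrist_force: [-1.1, 3.2, 6.3]
width: 0.054
```

Emit:
{"method": "servo_tool", "body": {
  "moves": [
    [[0,0,-5,0,0,0],[0,0,-15,0,0,0],[0,0,-20,0,0,0],[0,0,-20,0,0,0],[-18,6,0,0,0,0],[-25,9,0,0,0,0],[-25,9,0,0,0,0],[-25,9,0,0,0,0],[-25,9,0,0,0,0],[-25,9,0,0,0,0],[-25,8,0,0,0,0],[-17,5,0,0,0,0],[0,0,0,0,0,0],[0,0,0,0,0,0],[0,0,0,0,0,0]]
  ]
}}

```text
time: 10.33
tool_pos: [0.6589, 0.1067, 0.1297]
tool_rot: [[-1.0, 0.001, -0.002], [0.001, 1.0, -0.001], [0.002, -0.001, -1.0]]
wrist_force: [-0.5, -0.7, -3.0]
width: 0.0542
```

Emit:
{"method": "servo_tool", "body": {
  "moves": [
    [[-1,1,15,0,0,0],[0,0,25,0,0,0],[0,0,22,0,0,0],[0,0,12,0,0,0],[0,0,6,0,0,0],[0,0,3,0,0,0],[0,0,1,0,0,0],[0,0,1,0,0,0],[0,0,0,0,0,0],[0,0,0,0,0,0]]
  ]
}}

```text
time: 11.17
tool_pos: [0.6617, 0.1088, 0.0466]
tool_rot: [[-1.0, 0.0, 0.002], [0.0, 1.0, 0.001], [-0.002, 0.001, -1.0]]
wrist_force: [-0.3, 0.1, -4.2]
width: 0.0543
```

Emit:
{"method": "servo_tool", "body": {
  "moves": [
    [[0,0,0.7,0,0,0],[0,0,0.7,0,0,0],[0,0,0,0,0,0],[0,0,0,0,0,0]]
  ]
}}

```text
time: 11.5
tool_pos: [0.6609, 0.1088, 0.044]
tool_rot: [[-1.0, 0.0, -0.0], [0.0, 1.0, 0.0], [0.0, 0.0, -1.0]]
wrist_force: [-0.2, 0.5, -2.9]
width: 0.0545
```

Emit:
{"method": "servo_tool", "body": {
  "moves": [
    [[0,0,0.7,0,0,0],[0,0,0.7,0,0,0],[0,0,0,0,0,0],[0,0,0,0,0,0]]
  ]
}}

```text
time: 11.83
tool_pos: [0.661, 0.109, 0.0427]
tool_rot: [[-1.0, 0.0, 0.0], [0.0, 1.0, 0.0], [-0.0, 0.0, -1.0]]
wrist_force: [0.6, 0.5, -2.5]
width: 0.0542
```

Emit:
{"method": "servo_tool", "body": {
  "moves": [
    [[0,0,0.6,0,0,0],[0,0,0,0,0,0],[0,0,0,0,0,0]]
  ]
}}

```text
time: 12.08
tool_pos: [0.6612, 0.1092, 0.0424]
tool_rot: [[-1.0, -0.0, 0.001], [-0.0, 1.0, 0.001], [-0.001, 0.001, -1.0]]
wrist_force: [-0.5, 1.1, -0.7]
width: 0.0541
```

Emit:
{"method": "servo_tool", "body": {
  "moves": [
    [[0,0,0.6,0,0,0],[0,0,0,0,0,0],[0,0,0,0,0,0]]
  ]
}}

```text
time: 12.33
tool_pos: [0.6613, 0.1095, 0.0421]
tool_rot: [[-1.0, -0.0, 0.001], [-0.0, 1.0, 0.001], [-0.001, 0.001, -1.0]]
wrist_force: [-2.0, 2.1, 3.4]
width: 0.054
```

Emit:
{"method": "servo_tool", "body": {
  "moves": [
    [[0,0,0,0,0,0],[0,0,0,0,0,0],[0,0,0,0,0,0],[0,0,0,0,0,0]]
  ],
  "claw": 0.8
}}

```text
time: 12.67
tool_pos: [0.6609, 0.1081, 0.0412]
tool_rot: [[-1.0, 0.001, -0.0], [0.001, 1.0, -0.001], [0.0, -0.001, -1.0]]
wrist_force: [-0.6, -0.5, -0.1]
width: 0.0684
```

Emit:
{"method": "servo_tool", "body": {
  "moves": [
    [[0,0,-8,0,0,0],[0,0,-25,0,0,0],[0,0,-38,0,0,0],[0,0,-38,0,0,0],[12,-10,0,0,0,0],[24,-20,0,0,0,0],[25,-21,0,0,0,0],[25,-21,0,0,0,0],[25,-21,0,0,0,0],[25,-21,0,0,0,0],[25,-20,0,0,0,0],[16,-14,0,0,0,0],[9,-6.5,0,0,0,0],[0,0,0,0,0,0],[0,0,0,0,0,0],[0,0,0,0,0,0]]
  ]
}}

```text
time: 14.0
tool_pos: [0.4762, -0.0445, 0.1509]
tool_rot: [[-1.0, -0.001, 0.002], [-0.001, 1.0, 0.0], [-0.002, 0.0, -1.0]]
wrist_force: [0.6, 0.1, 0.6]
width: 0.0688
```

```bash
python3 chk.py t2
```

```text
(0.66, 0.1985) 328 x 0.6619 len 0.0759 y z yaw pitch [0.1983 0.0419 0.0205 0.0087]
(0.66, 0.1085) 325 x 0.6619 len 0.077 y z yaw pitch [ 0.1086  0.0421 -0.0075  0.008 ]
```

View pics/t2.png

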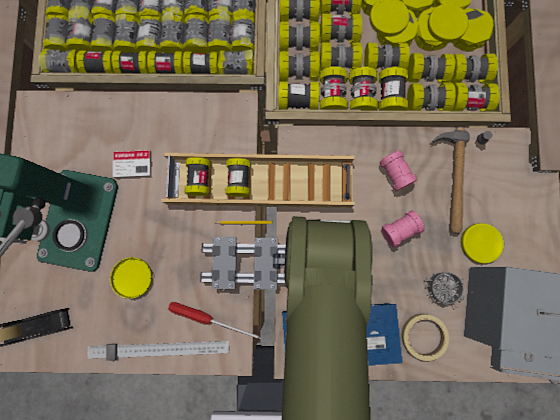

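Couplings 1 (198,176) and 2 (238,177) are both seated at z≈0.042. Picking coupling 3.

Emit:
{"method": "servo_tool", "body": {
  "moves": [
    [[1,-1.5,15,0,0,0],[0,0,25,0,0,0],[0,0,20,0,0,0],[0,0,12,0,0,0],[0,0,6,0,0,0],[0,0,2,0,0,0],[0,0,0,0,0,0]]
  ]
}}

```text
time: 14.63
tool_pos: [0.4744, -0.0468, 0.0702]
tool_rot: [[-1.0, -0.001, -0.0], [-0.001, 1.0, -0.001], [0.0, -0.001, -1.0]]
wrist_force: [0.5, 1.2, -0.2]
width: 0.0682
```

Emit:
{"method": "servo_tool", "body": {
  "moves": [
    [[0,0,0,0,0,0],[0,0,0,0,0,0],[0,0,0,0,0,0],[0,0,0,0,0,0],[0,0,0,0,0,0],[0,0,0,0,0,0],[0,0,0,0,0,0]]
  ],
  "claw": 0
}}

```text
time: 15.22
tool_pos: [0.4751, -0.045, 0.0721]
tool_rot: [[-1.0, -0.001, 0.002], [-0.001, 1.0, 0.003], [-0.002, 0.003, -1.0]]
wrist_force: [-1.6, 5.2, 4.1]
width: 0.054
```

Emit:
{"method": "servo_tool", "body": {
  "moves": [
    [[0,0,-5,0,0,0],[0,0,-15,0,0,0],[0,0,-20,0,0,0],[0,0,-20,0,0,0],[-18,6,0,0,0,0],[-25,9,0,0,0,0],[-25,9,0,0,0,0],[-25,9,0,0,0,0],[-25,9,0,0,0,0],[-25,9,0,0,0,0],[-25,8,0,0,0,0],[-17,6,0,0,0,0],[0,0,0,0,0,0],[0,0,0,0,0,0],[0,0,0,0,0,0]]
  ]
}}

```text
time: 16.47
tool_pos: [0.658, 0.0169, 0.1301]
tool_rot: [[-1.0, 0.001, -0.002], [0.001, 1.0, -0.001], [0.002, -0.001, -1.0]]
wrist_force: [-0.2, -0.6, -3.6]
width: 0.0538
```

Emit:
{"method": "servo_tool", "body": {
  "moves": [
    [[-1,0.5,15,0,0,0],[0,0,25,0,0,0],[0,0,22,0,0,0],[0,0,12,0,0,0],[0,0,6,0,0,0],[0,0,3,0,0,0],[0,0,1,0,0,0],[0,0,1,0,0,0],[0,0,0.7,0,0,0],[0,0,0.7,0,0,0],[0,0,0,0,0,0],[0,0,0,0,0,0]]
  ]
}}

```text
time: 17.47
tool_pos: [0.6602, 0.0183, 0.0444]
tool_rot: [[-1.0, 0.0, 0.001], [0.0, 1.0, 0.0], [-0.001, 0.0, -1.0]]
wrist_force: [0.4, 0.6, -3.6]
width: 0.054
```

Emit:
{"method": "servo_tool", "body": {
  "moves": [
    [[0,0,0.7,0,0,0],[0,0,0.7,0,0,0],[0,0,0,0,0,0],[0,0,0,0,0,0]]
  ]
}}

```text
time: 17.8
tool_pos: [0.6603, 0.0187, 0.0431]
tool_rot: [[-1.0, -0.0, 0.001], [-0.0, 1.0, 0.001], [-0.001, 0.001, -1.0]]
wrist_force: [-0.5, 1.2, -1.2]
width: 0.0542
```

Emit:
{"method": "servo_tool", "body": {
  "moves": [
    [[0,0,0.6,0,0,0],[0,0,0.4,0,0,0],[0,0,0,0,0,0]]
  ]
}}

```text
time: 18.05
tool_pos: [0.6605, 0.0191, 0.0426]
tool_rot: [[-1.0, -0.0, 0.001], [-0.0, 1.0, 0.001], [-0.001, 0.001, -1.0]]
wrist_force: [-1.8, 3.8, 5.6]
width: 0.054
```

Emit:
{"method": "servo_tool", "body": {
  "moves": [
    [[0,0,0,0,0,0],[0,0,0,0,0,0],[0,0,0,0,0,0],[0,0,0,0,0,0]]
  ],
  "claw": 0.8
}}

```text
time: 18.38
tool_pos: [0.6598, 0.0176, 0.0414]
tool_rot: [[-1.0, 0.001, -0.0], [0.001, 1.0, -0.001], [0.0, -0.001, -1.0]]
wrist_force: [-0.3, -0.4, 0.5]
width: 0.0682
```

Emit:
{"method": "servo_tool", "body": {
  "moves": [
    [[0,0,-8,0,0,0],[0,0,-25,0,0,0],[0,0,-38,0,0,0],[0,0,-38,0,0,0],[12,-10,0,0,0,0],[24,-20,0,0,0,0],[25,-21,0,0,0,0],[25,-21,0,0,0,0],[25,-21,0,0,0,0],[25,-21,0,0,0,0],[25,-20,0,0,0,0],[16,-14,0,0,0,0],[7,-6.5,0,0,0,0],[0,0,0,0,0,0],[0,0,0,0,0,0],[0,0,0,0,0,0]]
  ]
}}

```text
time: 19.72
tool_pos: [0.4773, -0.1349, 0.151]
tool_rot: [[-1.0, -0.002, 0.001], [-0.002, 1.0, 0.0], [-0.001, 0.0, -1.0]]
wrist_force: [0.4, 0.8, -0.1]
width: 0.0683
```

```bash
python3 chk.py t3
```

```text
(0.66, 0.1985) 336 x 0.6618 len 0.0754 y z yaw pitch [0.1984 0.0419 0.0139 0.0178]
(0.66, 0.1085) 328 x 0.6617 len 0.0767 y z yaw pitch [ 0.1084  0.0421 -0.0049  0.0094]
(0.66, 0.0185) 335 x 0.6588 len 0.0758 y z yaw pitch [0.0182 0.0421 0.0027 0.003 ]
(0.476, -0.136) 193 x 0.4758 len 0.0749 y z yaw pitch [-0.1369  0.0726  0.0041  0.0114]
```

View pics/t3.png

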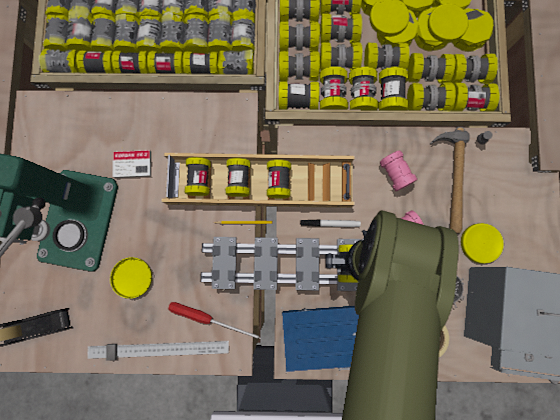

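Three are seated at (198,176), (238,177) and (279,177). Picking the last.

Emit:
{"method": "servo_tool", "body": {
  "moves": [
    [[1,-1.2,15,0,0,0],[0,0,25,0,0,0],[0,0,20,0,0,0],[0,0,12,0,0,0],[0,0,6,0,0,0],[0,0,2,0,0,0],[0,0,0,0,0,0]]
  ]
}}

```text
time: 20.35
tool_pos: [0.4754, -0.137, 0.0705]
tool_rot: [[-1.0, -0.001, -0.0], [-0.001, 1.0, -0.0], [0.0, -0.0, -1.0]]
wrist_force: [-0.5, -0.0, 0.6]
width: 0.0683
```

Emit:
{"method": "servo_tool", "body": {
  "moves": [
    [[0,0,0,0,0,0],[0,0,0,0,0,0],[0,0,0,0,0,0],[0,0,0,0,0,0],[0,0,0,0,0,0],[0,0,0,0,0,0],[0,0,0,0,0,0]]
  ],
  "claw": 0
}}

```text
time: 20.93
tool_pos: [0.4762, -0.135, 0.0722]
tool_rot: [[-1.0, -0.001, 0.002], [-0.001, 1.0, 0.004], [-0.002, 0.004, -1.0]]
wrist_force: [-1.1, 6.0, 4.5]
width: 0.0543
```

Emit:
{"method": "servo_tool", "body": {
  "moves": [
    [[0,0,-5,0,0,0],[0,0,-15,0,0,0],[0,0,-20,0,0,0],[0,0,-20,0,0,0],[-18,6,0,0,0,0],[-25,9,0,0,0,0],[-25,9,0,0,0,0],[-25,9,0,0,0,0],[-25,9,0,0,0,0],[-25,9,0,0,0,0],[-25,8,0,0,0,0],[-16,6,0,0,0,0],[0,0,0,0,0,0],[0,0,0,0,0,0],[0,0,0,0,0,0]]
  ]
}}

```text
time: 22.18
tool_pos: [0.6581, -0.0734, 0.1305]
tool_rot: [[-1.0, 0.001, -0.001], [0.001, 1.0, -0.001], [0.001, -0.001, -1.0]]
wrist_force: [-1.1, 0.1, -3.3]
width: 0.0544
```

Emit:
{"method": "servo_tool", "body": {
  "moves": [
    [[-1,0.7,15,0,0,0],[0,0,25,0,0,0],[0,0,22,0,0,0],[0,0,12,0,0,0],[0,0,6,0,0,0],[0,0,3,0,0,0],[0,0,1,0,0,0],[0,0,1,0,0,0],[0,0,0.7,0,0,0],[0,0,0.7,0,0,0],[0,0,0,0,0,0],[0,0,0,0,0,0]]
  ]
}}

```text
time: 23.18
tool_pos: [0.6601, -0.0717, 0.0446]
tool_rot: [[-1.0, 0.0, 0.001], [0.0, 1.0, 0.0], [-0.001, 0.0, -1.0]]
wrist_force: [-0.2, -0.0, -3.4]
width: 0.0542
```

Emit:
{"method": "servo_tool", "body": {
  "moves": [
    [[0,0,0.7,0,0,0],[0,0,0.7,0,0,0],[0,0,0,0,0,0],[0,0,0,0,0,0]]
  ]
}}

```text
time: 23.52
tool_pos: [0.6603, -0.0714, 0.0432]
tool_rot: [[-1.0, -0.0, 0.001], [-0.0, 1.0, 0.0], [-0.001, 0.0, -1.0]]
wrist_force: [-0.9, -0.2, -0.8]
width: 0.0542
```

Emit:
{"method": "servo_tool", "body": {
  "moves": [
    [[0,0,0.6,0,0,0],[0,0,0.4,0,0,0],[0,0,0,0,0,0]]
  ]
}}

```text
time: 23.77
tool_pos: [0.6605, -0.071, 0.0428]
tool_rot: [[-1.0, -0.0, 0.001], [-0.0, 1.0, 0.001], [-0.001, 0.001, -1.0]]
wrist_force: [-1.1, 2.6, 4.9]
width: 0.0543
```

Emit:
{"method": "servo_tool", "body": {
  "moves": [
    [[0,0,0,0,0,0],[0,0,0,0,0,0],[0,0,0,0,0,0],[0,0,0,0,0,0]]
  ],
  "claw": 0.8
}}

```text
time: 24.1
tool_pos: [0.6598, -0.0723, 0.0415]
tool_rot: [[-1.0, 0.001, -0.0], [0.001, 1.0, -0.0], [0.0, -0.0, -1.0]]
wrist_force: [-0.1, -0.6, 0.8]
width: 0.0684
```

Emit:
{"method": "servo_tool", "body": {
  "moves": [
    [[0,0,-8,0,0,0],[0,0,-25,0,0,0],[0,0,-38,0,0,0],[0,0,-38,0,0,0],[20,-8,-10,0,0,0],[30,-10,-10,0,0,0],[35,-10,-10,0,0,0],[35,-10,0,0,0,0],[30,-10,0,0,0,0],[20,-5,0,0,0,0],[0,0,0,0,0,0],[0,0,0,0,0,0],[0,0,0,0,0,0]]
  ]
}}

```text
time: 25.18
tool_pos: [0.4909, -0.1244, 0.1815]
tool_rot: [[-1.0, -0.0, 0.002], [-0.0, 1.0, 0.0], [-0.002, 0.0, -1.0]]
wrist_force: [0.4, 0.4, 0.3]
width: 0.0682
```

```bash
python3 chk.py t4
python3 - <<'E'
from h import *
p,d=env.read_camera('side'); cv2.imwrite('pics/s4.png',p[:,:,::-1]); print(env.state()['time'])
E
```

```text
(0.66, 0.1985) 331 x 0.6618 len 0.0756 y z yaw pitch [0.1985 0.0418 0.0064 0.0102]
(0.66, 0.1085) 328 x 0.6616 len 0.0765 y z yaw pitch [0.1085 0.0422 0.0026 0.0028]
(0.66, 0.0185) 333 x 0.6589 len 0.076 y z yaw pitch [ 0.0182  0.0419 -0.0011  0.0036]
(0.66, -0.0715) 329 x 0.6602 len 0.0759 y z yaw pitch [-0.0719  0.0418  0.0113  0.0099]
25.2833
```

View pics/t4.png

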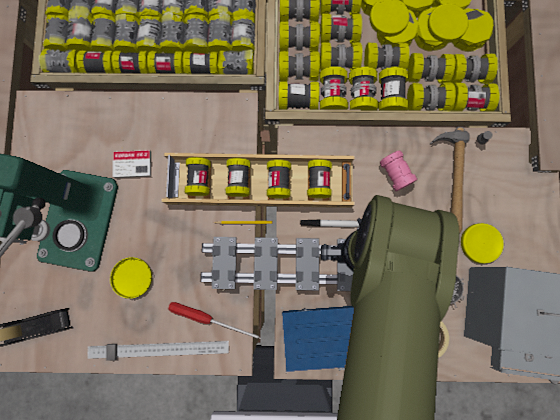

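View pics/s4.png

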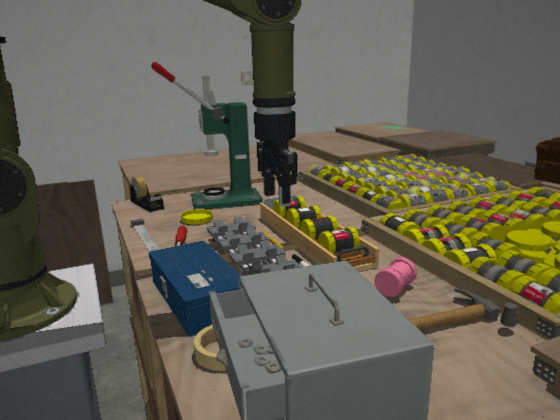

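Both views show all four lying level in the pockets (top view x≈198, 238, 279, 319), with the stand empty and the arm clear.

```bash
python3 -c "
from bench import env
print(env.sign_off())"
```

```text
the job is handed in; nothing more can be done
None
```

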